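# Load the filter carrier and hold the flap at its balance point

### The job

Take the flat filter carrier out of its parking block, slide it edgewise down into the slot of the filter holder until it sits fully home, and let go of it. Then swing the holder's hinged flap up from the rest it lies on until it stands upright at its balance point, and finish while still holding it there with the gripper, so that it falls neither back nor forward onto the carrier. Never let the flap drop forward, and leave the other things on the bench where they stand.

Things in the scene. Friction and masses are not known exactly. Their poses are not given: they have to be found in the camera images.
- carrier: the loose filter carrier (0.08 kg): a flat upright aluminium plate 8 mm thick (its x), 90 mm tall (its z), with a round glass window; the lower 52 mm is 64 mm wide (its y), above that a 40 mm wide neck to grip across the 8 mm thickness. Origin: centre of its lower edge. Starts standing in the parking block.
- carrier_center (a point): centre of the filter carrier, 45 mm above its lower edge and 45 mm below its top, on axes parallel to the carrier's (x through the thickness, y along the width, z up)
- parking_block: plain grey block, 44 x 90 mm, 60 mm tall, fixed to the bench, nearer the robot and farther left than the holder, with one slot 28 mm deep, 11 x 67 mm, along its y, in which the carrier stands at the start. Origin: centre of its underside; its place and yaw vary.
- holder: the filter holder, fixed to the bench: a grey slotted block (46 x 100 mm, top at 50 mm) with a flap hinged behind it and a rear rest for the flap at x = +92 mm, up to 59 mm high. Origin: on the bench, under the centre of the slot; x points from the slot towards the hinge, y along slot and hinge, z up. Its place and yaw vary.
- slot_mouth (a point): centre of the holder's slot mouth, 50 mm above the bench, axes as the holder. The slot runs straight down, 40 mm deep, 11 mm (x) by 67 mm (y) with a 3 mm chamfered mouth; with the carrier fully home the carrier's centre is 5 mm above this point and its top 50 mm above it.
- flap_hinge (a point): middle of the flap's hinge axis, 48 mm behind the slot along the holder's x, 42 mm above the bench; the axis runs along the holder's y between two cheeks that reach 52 mm high
- flap (a joint): flap angle in rad: 0 = upright, the balance point (centre of mass straight above the hinge); +0.96 = lying back on its rear rest, away from the slot, to the left as the robot sees it (the start); negative = leaning forward over the slot. It is a free hinge with next to no friction, about 0.12 kg: let go, it falls to one side or the other.
- flap_knob (a point): centre of the flap's knob, 95 mm from the hinge axis: a disc 18 mm in diameter and 14 mm wide along the hinge axis, with flat end faces to grip. It sits on a stem 12 mm wide (along the hinge) and 5 mm thick that begins 53 mm from the hinge; below that the flap is a plate 78 mm wide and 5 mm thick. Its axes turn with the flap: y along the hinge, z away from the hinge.
- vial_2_mid (a point): bystander: small brown glass vial with red cap, 27 mm wide, 45 mm tall; the point lies on its axis 20 mm above its underside. Leave it alone.
- petri_0_0_mid (a point): bystander: flat clear petri dish, 60 mm wide, 15 mm tall; the point lies on its axis 20 mm above its underside. Leave it alone.
- petri_1_0_mid (a point): bystander: flat clear petri dish, 60 mm wide, 15 mm tall; the point lies on its axis 20 mm above its underside. Leave it alone.
- oil_bottle_mid (a point): bystander: small brown bottle with black cap, 33 mm wide, 58 mm tall; the point lies on its axis 20 mm above its underside. Leave it alone.
- tape_roll_mid (a point): bystander: roll of tape lying flat, 74 mm wide, 20 mm tall; the point lies on its axis 20 mm above its underside. Leave it alone.
There are look-alikes about, which are no part of the job. Several things have the shape of the carrier; the one meant has the colours described above.

How it is judged:
By the outcome, as a careful person would: the job done as asked, in the order asked, and still so for the second after the job is handed in, while the arm keeps its last pose, push and grip.
It also fails if it takes over 58 s, if anything falls off the work surface, if the arm or the gripper's body presses on something with over 40 N, if the wrist force passes 120 N, or if a joint passes its speed limit or range.

### The arm

A 7-joint arm with a two-finger parallel gripper is mounted at the origin on a cart in front of the work surface, level with it; the furniture and walls round the work are solid. World frame = base frame: x ahead of the robot, y to its left, z up, the work surface at z = 0. Lengths are in m, angles in degrees, forces in N, time in s.
With the tool pointing down it reaches from about 0.4 to 0.875 m from the base axis. Payload 6.5 kg.
Tool frame: the origin (TCP) lies at the very end of the fingers, on their centre line; the grasp point (between the pads) lies 19 mm behind it; x points along the fingers, y is the direction in which the jaws open and shut, and the axes are right-handed (so a half turn about x gives the same grasp; the last joint's range is limited). The gripper opens to 88 mm and grips with 3 to 60 N. Pads are 18 mm wide; open, the fingers measure 123 mm over their backs; the gripper's body (75 mm by 187 mm) begins 45 mm behind the grasp point.
Start: joints at [-68.537, 30.733, -0.252, 88.115, 0.149, 61.152, -4.079], TCP at [0.277, 0.588, 0.239] pointing down, gripper open.
Joint ranges: [-154.64, 154.64], [-21.42, 123.67], [-72.66, 72.17], [13.99, 137.28], [-74.86, 254.86], [10.95, 109.41], [-158.01, 158.01]. Speed limits (degrees/s): [136.94, 136.94, 180, 180, 180, 180, 180].

### API

Orientations are given as a 3x3 rotation matrix whose columns are the frame's x, y, z axes.
In Python, from station import readout, vision, ctrl gives the robot as it stands.
- The arm moves only by the tool jog_arm, never from a script. Its argument "increments" is a list of rows, each a list of 7 numbers: the turn, a rotation vector about the world's x, y, z in degrees, then the shift along the world's x, y, z in cm, then the finger opening in cm, from 0 to 8.81. In form: [[rx, ry, rz, dx, dy, dz, claw], ...]. A call has 1 to 5 rows; each row is the pose to reach, as a shift and turn from the pose commanded when the call began; what a row does not reach only later rows make up. A row lasts 1/10 s, in which the tool goes at most 50 mm and 8.59 degrees, less where a joint would pass 70% of its speed; a pose out of reach is approached as far as the arm can. A call with a gripper value outside its range is refused whole. The fingers move at their own pace and stop on an object; the grip force is fixed at half the most. Time passes only in rows, so rows that repeat a pose let the fingers close. It gives the time, the measured TCP pose, the force and the opening at its end, in the units of the state.
- readout.get_obs(): the state, without advancing time (a new reading comes with each control period).
- vision.grab_frame(name): name is "side" or "top" or "wrist"; returns a dict with "pixels" (384x512x3 uint8, red, green, blue), "z_map" (384x512 float32, m along the optical axis (not along the pixel's ray), 0 where there is no reading), "fovy" (degrees; the focal length in pixels is half the picture's height over the tangent of half this angle, whatever the lens; pixels are square), "cx", "cy" (the principal point, pixels), "R" (3x3) and "t" (3): a world point X has camera coordinates R X + t; the wrist camera has in their place "mount" (4x4, takes a point from camera to tool coordinates, whose origin is the TCP and whose axes are the tool frame's). Camera axes: x right, y down, z forward; pixel columns grow to the right and rows downward; lengths in m; the calibration is good to about 2 mm. A picture is of the moment at which its call begins: read the wrist's pose just before it.
- ctrl.finish_job(): hands the job in, once; it reports no verdict.
The state is a dict: "clock": time; "joint_positions": joint angles; "qd": joint speeds; "effort": joint torques, N m; "position": TCP position; "eef_rot": TCP orientation; "ft_force": force on the tool from outside, world axes, zero at the start; "torque": the same for the moment, N m; "gripper_width": finger opening in m.
Only numpy, scipy, OpenCV 4.12 (cv2) and the standard library are available. Lean on these libraries where they do the work, as an engineer would, in place of code of your own. Each camera call takes 0.05 s, during which the arm holds its last target.

## Working session

There is one attempt and no reset: what is moved stays moved. The work goes in short steps, Python scripts to look and compute and a tool call to move; the robot and the scene stay as the last step left them, time stands still between calls to the robot, and variables do not carry over. Pictures are saved under pics/ and viewed, and the job is handed in when it is done.

Besides the shell and the picture viewer there is one more tool, called after "Emit:" as name(argument=value, ...), one argument or row to a line, values as JSON. jog_arm: Moves the arm, as the interface text tells. Its arguments: {"type":"object","properties":{"increments":{"type":"array"}},"required":["increments"]}

```bash
mkdir -p pics; cat > h.py <<'E'
import sys; sys.path.insert(0,'.')
import numpy as np,cv2
from station import readout,vision,ctrl
np.set_printoptions(precision=4,suppress=True)
def f(fr): return fr['pixels'].shape[0]/2/np.tan(np.radians(fr['fovy'])/2)
def grab(n):
    o=readout.get_obs(); fr=vision.grab_frame(n); fr=dict(fr)
    if 'mount' in fr:
        T=np.eye(4);T[:3,:3]=np.array(o['eef_rot']);T[:3,3]=o['position']
        M=T@np.array(fr['mount']); fr['C2W']=M
    else:
        R=np.array(fr['R']);t=np.array(fr['t']);M=np.eye(4);M[:3,:3]=R.T;M[:3,3]=-R.T@t;fr['C2W']=M
    return fr
def save(fr,n,box=None,s=1):
    im=fr['pixels'][:,:,::-1]
    if box: im=im[box[1]:box[3],box[0]:box[2]]
    im=cv2.resize(im,None,fx=s,fy=s,interpolation=cv2.INTER_CUBIC); cv2.imwrite('pics/'+n,im)
def ray(fr,u,v):
    F=f(fr);d=np.array([(u-fr['cx'])/F,(v-fr['cy'])/F,1.]);M=fr['C2W'];return M[:3,3],M[:3,:3]@d
def onz(fr,u,v,z):
    o,d=ray(fr,u,v);return o+d*(z-o[2])/d[2]
def dep(fr,u,v):
    o,d=ray(fr,u,v);return o+d*fr['z_map'][int(v),int(u)]
def cloud(fr):
    F=f(fr);h,w=fr['z_map'].shape;u,v=np.meshgrid(np.arange(w),np.arange(h));z=fr['z_map']
    P=np.stack([(u-fr['cx'])/F*z,(v-fr['cy'])/F*z,z],-1);return P@fr['C2W'][:3,:3].T+fr['C2W'][:3,3]
def proj(fr,X):
    M=np.linalg.inv(fr['C2W']);c=M[:3,:3]@np.array(X)+M[:3,3];return np.array([c[0]/c[2]*f(fr)+fr['cx'],c[1]/c[2]*f(fr)+fr['cy']])
def st():
    o=readout.get_obs();print(o['clock'],np.array(o['position']),'F',np.array(o['ft_force']),'w',o['gripper_width']);print(np.array(o['eef_rot']));print(np.array(o['joint_positions']))
E
python3 - <<'E'
from h import *
st()
for n in('side','top','wrist'):
    fr=grab(n);save(fr,n+'0.png',s=1.5);print(n,fr['fovy'],fr['cx'],fr['cy'],fr['C2W'],(fr['z_map']>0).mean())
    np.save('/tmp/'+n+'.npy',fr,allow_pickle=True)
E
```

```text
0.0 [0.2771 0.5873 0.2379] F [ 0.3677 -0.0116  0.5817] w 0.08808114316264251
[[-0.0006  0.4265  0.9045]
 [-0.0016  0.9045 -0.4265]
 [-1.     -0.0017  0.0001]]
[-68.5386  30.7763  -0.2558  88.1678   0.1499  61.153   -4.0781]
side 42.79661637785562 252.14572696394367 183.39422582504218 [[-0.9988 -0.0016  0.048   0.4952]
 [-0.042   0.5121 -0.8579  1.0969]
 [-0.0232 -0.8589 -0.5116  0.6161]
 [ 0.      0.      0.      1.    ]] 0.980987548828125
top 52.76954241313267 256.4861769345032 186.00672154315026 [[-0.0074 -0.9938  0.1108  0.4529]
 [-1.      0.007  -0.0047  0.2916]
 [ 0.0039 -0.1108 -0.9938  0.9712]
 [ 0.      0.      0.      1.    ]] 0.9958343505859375
wrist 71.79127254808755 254.45142898735455 188.7793464329123 [[ 0.4266  0.8702  0.2464  0.2136]
 [ 0.9044 -0.41   -0.1178  0.6159]
 [-0.0015  0.2731 -0.962   0.3832]
 [ 0.      0.      0.      1.    ]] 0.9860280354817709
```

View pics/side0.png

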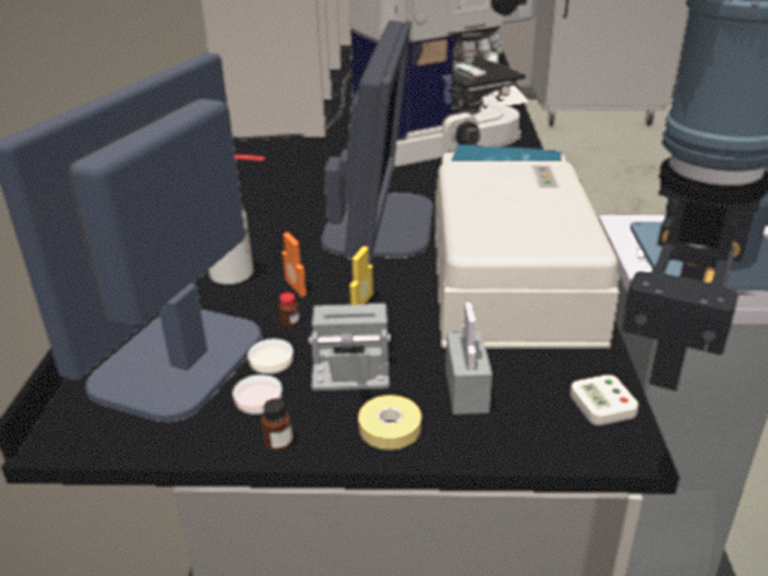

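View pics/top0.png

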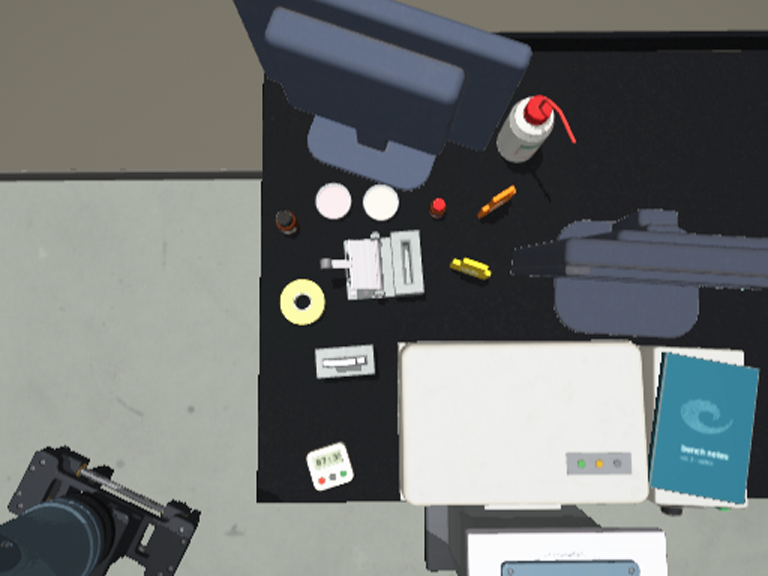

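View pics/wrist0.png

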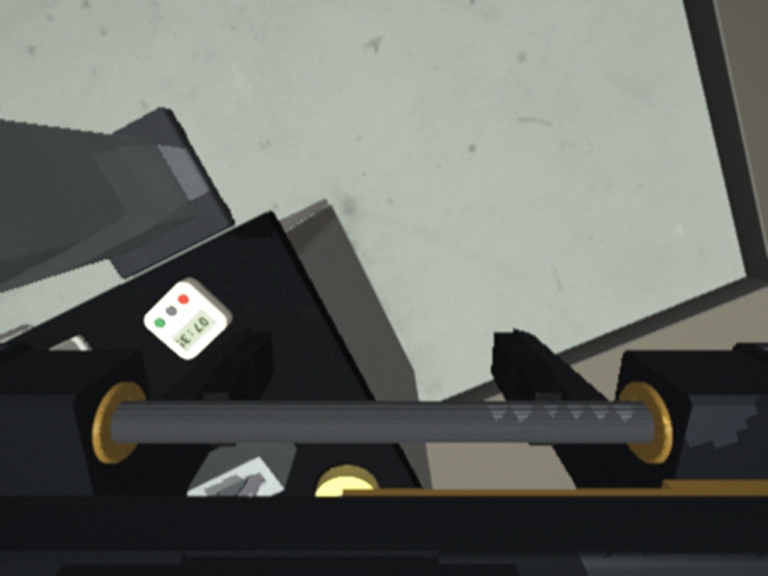

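```bash
python3 - <<'E'
from h import *
t=np.load('/tmp/top.npy',allow_pickle=True).item();s=np.load('/tmp/side.npy',allow_pickle=True).item()
a=cv2.resize(t['pixels'][140:270,180:350,::-1],None,fx=4.5,fy=4.5,interpolation=cv2.INTER_CUBIC);cv2.imwrite('pics/crop_top.png',a)
save(s,'crop_side.png',(190,150,350,290),4.5)
P=cloud(t);print('bench z',np.median(P[300:320,190:260,2]))
def rect(z0,z1,box,ztrue):
    m=np.zeros(P.shape[:2],np.uint8);x0,y0,x1,y1=box
    m[y0:y1,x0:x1]=((P[y0:y1,x0:x1,2]>z0)&(P[y0:y1,x0:x1,2]<z1))
    cs,_=cv2.findContours(m,cv2.RETR_EXTERNAL,cv2.CHAIN_APPROX_NONE);c=max(cs,key=cv2.contourArea)
    q=np.array([onz(t,p[0][0],p[0][1],ztrue)[:2] for p in c],np.float32)
    r=cv2.minAreaRect(q*1000);b=cv2.boxPoints(r)
    print(r,'pixbb',cv2.boundingRect(c));print(b);return m
m=rect(.045,.055,(255,145,300,210),.05)
m2=rect(.054,.066,(200,222,262,262),.06)
for v in range(225,258,2): print(v,(P[v,205:255:3,2]*1000).astype(int))
print()
for v in range(150,204,3): print(v,(P[v,208:288:3,2]*1000).astype(int))
E
```

```text
bench z 0.0012207606257172432
((582.3465576171875, 252.09030151367188), (100.23208618164062, 45.86620330810547), 3.851121187210083) pixbb (260, 154, 23, 43)
[[530.8034 271.6056]
 [533.884  225.843 ]
 [633.8897 232.575 ]
 [630.8091 278.3376]]
((425.83251953125, 351.14447021484375), (43.86762619018555, 89.96292877197266), 4.0841264724731445) pixbb (210, 231, 40, 22)
[[400.7508 394.4496]
 [407.1581 304.7151]
 [450.9143 307.8394]
 [444.507  397.5739]]
225 [-2  0  0 -2  0  0  2 -2  0  0 -4 -2  0 -3  0  0 -1]
227 [-1 -1  0 -2  2  0  0 -1  0 -1 -2  0  0  0  0  1 -1]
229 [  0 971  -2  -1   1   0   0   0   1   0   0   0   1  -3  -1   0   0]
231 [ 0  0  1  1  0  0 -2  0  0  0  0 58 56 57 59  1 -1]
233 [ 0 -1 59 59 57 61 58 58 61 59 61 60 59 58 60  2 -5]
235 [-3  0 57 59 57 59 60 57 60 57 59 60 59 61 61 -2  1]
237 [ 0 -3 56 56 59 57 59 58 59 58 59 60 60 58 59  0  0]
239 [ 2 -1 60 58 57 58 55 30 31 68 73 82 84 60 60 -2 -1]
241 [  0  -2  56  59  81 120 118 121 121 121 119  86  83  56  57   0 971]
243 [ -2   0  60  59  85 119 119 122 120 121 118  60  60  58  59   0  -3]
245 [ 1 -1 59 57 58 56 60 5
[... 1364 characters left out ...]
9 69 68 63 55 52 47 42  8  6 49 50 49  9 46 48
 51  0  0]
183 [-2 -3 -1 -4 -1 -3  0  2 55 71 67 64 58 53 47 45  9  8 42 48 47  6 45 47
 47  0  0]
186 [-1 -1 -2 -1 -2 -1  1 -3 51 70 64 64 57 50 46 42  6  3 19 50 51 10 40 49
 52  0 -1]
189 [20  2  4  0  0  0  0 -1  7 75 68 65 57 54 47 47  8  6  7 48 50 46 45 50
 49 -4  0]
192 [18 18 -2  0  0 -4 -1  0 10 73 67 61 56 52 46 46  6  6 11 49 49 50 48 50
 51 -1  0]
195 [18 20 21  0  0 -2 -1  0  8 12 10  5  9  4 52 52 11  7  5 51 50 48 50 47
 47  1  0]
198 [20 17 19  0 -1  0  1 -2  5  9  8  6  6  8 13 46  4  5  0 -1 -2  0  1 -1
  1 -1  0]
201 [ 16  19  15   0   0  -1   0  -2   0  -1   0  -2  -4   0   0   1  -3   0
   0  -2 971   2   0  -3  -2  -3   0]
```

View pics/crop_top.png

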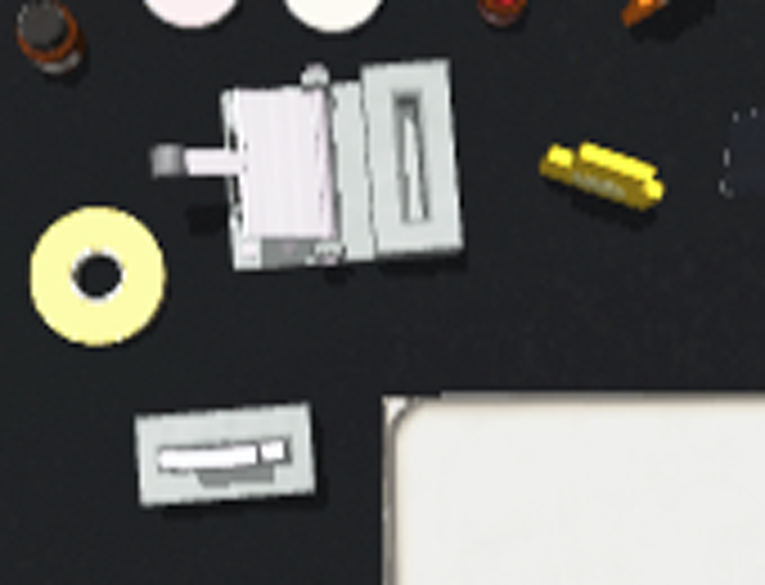

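View pics/crop_side.png

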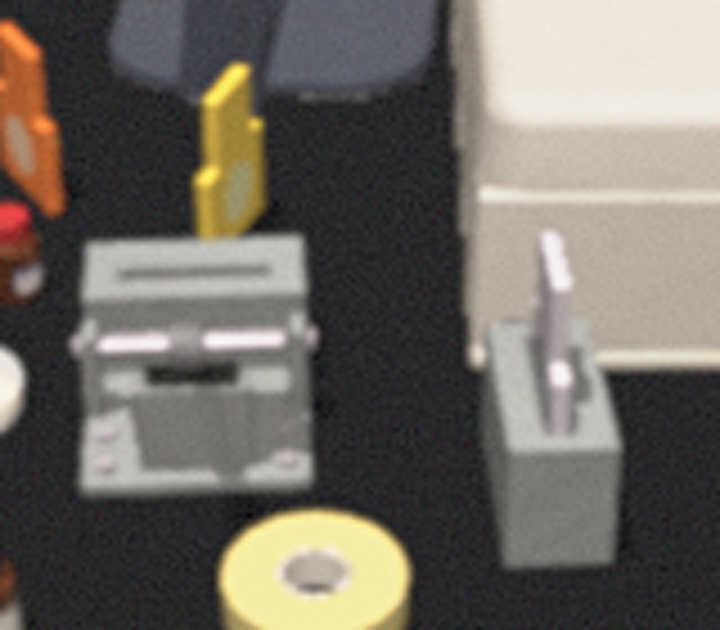

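The crops show the aluminium carrier standing in the grey parking block (top px ≈ 230,242; side px ≈ 313,225). It could be confused with the yellow plate (top px ≈ 313,178; side ≈ 241,184) or the orange plate (top px ≈ 331,134; side ≈ 196,176). I choose the aluminium plate in the block. The holder slot is at top px ≈ 271,176 and the flap knob at about 217,175.

```bash
python3 - <<'E'
from h import *
t=np.load('/tmp/top.npy',allow_pickle=True).item();s=np.load('/tmp/side.npy',allow_pickle=True).item()
P=cloud(t)
def sub(z0,z1,b): 
    x0,y0,x1,y1=b;Q=P[y0:y1,x0:x1].reshape(-1,3);v,u=np.mgrid[y0:y1,x0:x1];k=(Q[:,2]>z0)&(Q[:,2]<z1);return Q[k],u.ravel()[k],v.ravel()[k]
for nm,z0,z1,b,zt in(('neck',.11,.13,(205,228,255,256),.122),('shoulder',.075,.095,(205,228,255,256),.084),('knob',.095,.115,(208,165,230,186),.105),('parkslot',.015,.045,(205,228,255,256),.06),('holdslot',0,.04,(263,155,281,195),.05)):
    Q,u,v=sub(z0,z1,b);print(nm,len(Q),Q.mean(0),Q.min(0),Q.max(0),'px',u.min(),u.max(),v.min(),v.max())
    W=np.array([onz(t,a,b_,zt)[:2] for a,b_ in zip(u,v)],np.float32)*1000
    print('  rect',cv2.minAreaRect(W))
Q=P[232:330,270:420].reshape(-1,3);k=Q[:,2]>.05;print('printer z',np.percentile(Q[k,2],[5,50,95]),Q[k].min(0),Q[k].max(0))
# side view cloud
P=cloud(s)
for nm,z0,z1,b in(('neck',.095,.13,(300,195,330,260)),('blocktop',.055,.065,(295,195,330,265)),('holdertop',.045,.054,(205,200,262,225))):
    Q,u,v=sub(z0,z1,b);print('side',nm,len(Q),Q.mean(0),np.percentile(Q,2,axis=0),np.percentile(Q,98,axis=0))
E
```

```text
neck 71 [0.4259 0.3511 0.1204] [0.4212 0.3313 0.1105] [0.4299 0.3702 0.1245] px 219 237 240 244
  rect ((426.1412048339844, 350.51336669921875), (8.089550971984863, 39.25441360473633), 3.923421621322632)
shoulder 38 [0.4264 0.3478 0.0834] [0.4199 0.3211 0.0799] [0.4311 0.3827 0.0924] px 215 242 239 244
  rect ((425.8773193359375, 351.7582702636719), (7.891936779022217, 61.71861267089844), 4.098073482513428)
knob 50 [0.5737 0.3775 0.1027] [0.5668 0.3682 0.0964] [0.5807 0.3864 0.11  ] px 213 221 173 179
  rect ((572.768798828125, 376.4694519042969), (18.107467651367188, 13.668725967407227), 89.6082534790039)
parkslot 20 [0.4287 0.3449 0.0323] [0.4182 0.306  0.0183] [0.432  0.3848 0.044 ] px 216 249 238 244
  rect ((426.7029113769531, 343.9393005371094), (10.226737022399902, 76.87932586669922), 4.097903251647949)
holdslot 123 [0.5886 0.2502 0.0128] [0.552  0.2266 0.0001] [0.6348 0.2586 0.0386] px 268 280 157 188
  rect ((588.1133422851562, 244.889892578125), (28.949609756469727, 75.4815673828125), 89.18809509277344)
printer z [0.1411 0.1436 0.1461] [ 0.2445 -0.058   0.1339] [0.4529 0.2916 0.9712]
side neck 178 [0.4257 0.343  0.11  ] [0.3946 0.2691 0.0953] [0.4399 0.3742 0.1238]
side blocktop 719 [0.4268 0.3468 0.0602] [0.3938 0.2678 0.0557] [0.4517 0.3989 0.0639]
side holdertop 739 [0.5821 0.2616 0.0499] [0.5336 0.2311 0.0455] [0.6309 0.3046 0.0529]
```

```bash
python3 - <<'E'
from h import *
for n in('top','side'):
    t=np.load('/tmp/%s.npy'%n,allow_pickle=True).item()
    Q=cloud(t).reshape(-1,3)
    Q=Q[(t['z_map'].ravel()>0)]
    for z0 in np.arange(.1,.6,.05):
        k=(Q[:,2]>z0)&(Q[:,2]<z0+.05)&(Q[:,0]>.47)&(Q[:,0]<.72)&(Q[:,1]<.3)&(Q[:,1]>-.1)
        q=Q[k]; print(n,round(z0,2),k.sum(), q[:,:2].max(0) if k.sum() else '', q[:,:2].min(0) if k.sum() else '')
    for z0 in np.arange(.1,.5,.1):
        k=(Q[:,2]>z0)&(Q[:,2]<z0+.1)&(Q[:,0]>.5)&(Q[:,0]<1)&(Q[:,1]>.2)&(Q[:,1]<.6)
        q=Q[k]; print(n,'mon1',round(z0,2),k.sum(), np.percentile(q[:,0],1) if k.sum() else '')
E
```

```text
top 0.1 216 [0.6498 0.0848] [ 0.5477 -0.0997]
top 0.15 145 [0.604  0.0855] [ 0.5422 -0.0069]
top 0.2 193 [0.5965 0.0858] [ 0.536  -0.0045]
top 0.25 613 [0.5909 0.0863] [ 0.52   -0.0991]
top 0.3 2917 [0.5736 0.0869] [ 0.5156 -0.0999]
top 0.35 0  
top 0.4 0  
top 0.45 0  
top 0.5 0  
top 0.55 0  
top mon1 0.1 1579 0.5728928031397905
top mon1 0.2 2679 0.7249208843700258
top mon1 0.3 7499 0.7274206876957185
top mon1 0.4 0 
side 0.1 606 [0.6501 0.0896] [ 0.5463 -0.0998]
side 0.15 491 [0.6034 0.0906] [ 0.5401 -0.0997]
side 0.2 531 [0.5988 0.0914] [ 0.5343 -0.0998]
side 0.25 534 [0.5921 0.0908] [ 0.519  -0.0862]
side 0.3 721 [0.5732 0.091 ] [ 0.5164 -0.0995]
side 0.35 0  
side 0.4 0  
side 0.45 0  
side 0.5 0  
side 0.55 0  
side mon1 0.1 6197 0.7256957848559136
side mon1 0.2 8569 0.7263850419257659
side mon1 0.3 10404 0.7302906230549905
side mon1 0.4 414 0.9748146015868789
```

Emit:
jog_arm(
  increments=[
    [0,0,-8,1,-3,0.5,8.8],
    [0,0,-16,4,-7,0.5,8.8],
    [0,0,-24,7,-11,0.5,6],
    [0,0,-32,10,-15,0.5,5],
    [0,0,-40,12,-19,0.5,5],
  ],
)

```text
clock: 0.65
position: [0.3992, 0.3956, 0.2437]
eef_rot: [[0.001, 0.911, 0.412], [-0.0, 0.412, -0.911], [-1.0, 0.001, 0.001]]
ft_force: [0.3, 0.7, -0.6]
gripper_width: 0.0664
```

Emit:
jog_arm(
  increments=[
    [0,0,-8,1,-2,0,4],
    [0,0,-16,2,-4,0,4],
    [0,0,-20.7,2.8,-4.5,-2,4],
    [0,0,-20.7,2.8,-4.5,-4,4],
    [0,0,-20.7,2.8,-4.5,-4,4],
  ],
)

```text
clock: 1.15
position: [0.424, 0.3514, 0.2014]
eef_rot: [[-0.003, 0.998, 0.07], [-0.004, 0.07, -0.998], [-1.0, -0.004, 0.003]]
ft_force: [-0.5, 0.4, 0.7]
gripper_width: 0.0398
```

```bash
python3 - <<'E'
from h import *
st(); fr=grab('wrist');save(fr,'w1.png',s=1.4)
fr=grab('top');save(fr,'t1.png',(180,200,300,290),5)
E
```

```text
1.15 [0.424  0.3514 0.2014] F [-0.4747  0.3578  0.6913] w 0.03975929837344696
[[-0.0035  0.9975  0.0703]
 [-0.0036  0.0702 -0.9975]
 [-1.     -0.0037  0.0034]]
[-56.5198  24.2658  15.6708 105.8909  -8.1594  51.2196 -32.9817]
```

View pics/w1.png

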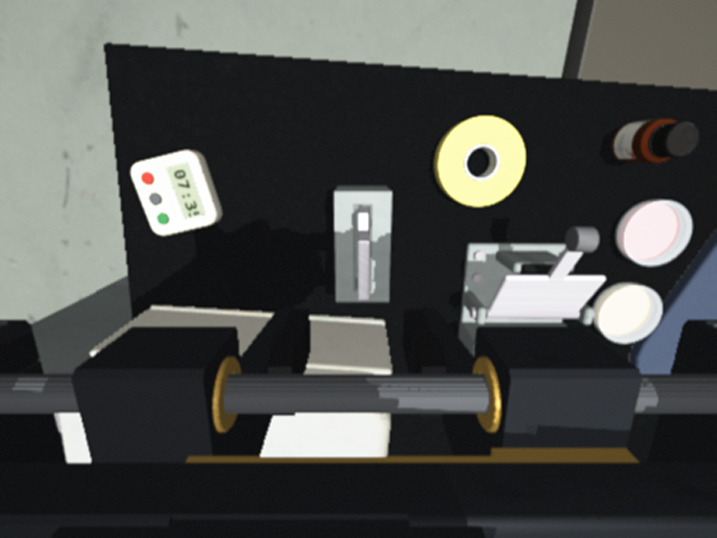

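The wrist view shows the aluminium neck at about (259,160), midway between the fingers. I'm descending onto it now.

Emit:
jog_arm(
  increments=[
    [0,0,0,0.2,0,-3,4],
    [0,0,0,0.2,0,-6,4],
    [0,0,0,0.2,0,-9,4],
    [0,0,0,0.2,0,-11.5,4],
    [0,0,0,0.2,0,-11.5,4],
  ],
)

```text
clock: 1.75
position: [0.4258, 0.3523, 0.0869]
eef_rot: [[-0.003, 0.997, 0.072], [-0.003, 0.072, -0.997], [-1.0, -0.003, 0.003]]
ft_force: [-0.7, -0.2, 0.1]
gripper_width: 0.0399
```

Emit:
jog_arm(
  increments=[
    [0,0,0,0,0,0,2],
    [0,0,0,0,0,0,1],
    [0,0,0,0,0,0,0],
    [0,0,0,0,0,0,0],
    [0,0,0,0,0,0,0],
  ],
)

```text
clock: 2.25
position: [0.4279, 0.3533, 0.0897]
eef_rot: [[0.001, 0.998, 0.071], [0.001, 0.071, -0.998], [-1.0, 0.001, -0.001]]
ft_force: [-0.3, 0.3, 5.2]
gripper_width: 0.0075
```

```bash
python3 - <<'E'
from h import *
st(); fr=grab('side');save(fr,'s2.png',(270,120,400,290),3.5);st()
E
```

```text
2.25 [0.4279 0.3533 0.0897] F [-0.3162  0.2687  5.189 ] w 0.007468029120737856
[[ 0.0013  0.9975  0.0705]
 [ 0.0012  0.0705 -0.9975]
 [-1.      0.0013 -0.0011]]
[-54.0113  34.0364  12.9046 109.1752 -11.7273  37.9499 -29.934 ]
2.3 [0.4279 0.3534 0.0897] F [-0.3245 -1.0472  6.037 ] w 0.00756625123602584
[[ 0.0012  0.9975  0.0705]
 [ 0.0012  0.0705 -0.9975]
 [-1.      0.0013 -0.0011]]
[-54.0079  34.0389  12.9015 109.168  -11.7306  37.9566 -29.9322]
```

View pics/s2.png

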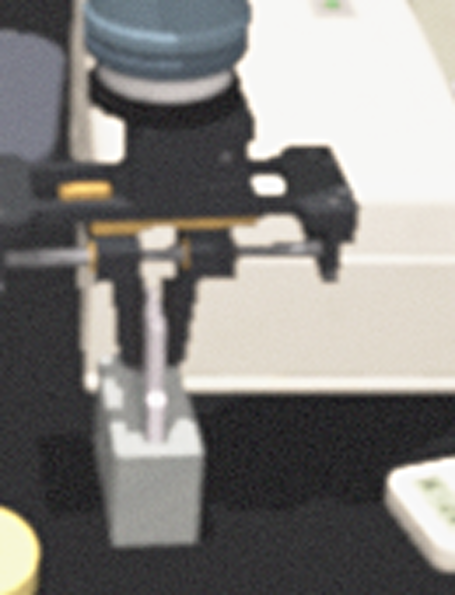

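The jaws hold the neck (width 7.5 mm, side px ≈ 314,212). There is a small 5 N upward force, so I'm lifting straight up gently.

Emit:
jog_arm(
  increments=[
    [0,0,0,0,0,0.5,0],
    [0,0,0,0,0,1.5,0],
    [0,0,0,0,0,3,0],
    [0,0,0,0,0,5,0],
    [0,0,0,0,0,7,0],
  ],
)

```text
clock: 2.8
position: [0.4274, 0.3528, 0.1604]
eef_rot: [[0.0, 0.998, 0.07], [0.0, 0.07, -0.998], [-1.0, 0.0, -0.0]]
ft_force: [0.3, 0.4, -0.3]
gripper_width: 0.0077
```

Emit:
jog_arm(
  increments=[
    [0,0,0,0,0,1,0],
    [0,0,0,0,0,3,0],
    [0,0,0,0,0,5,0],
    [0,0,0,0,0,5,0],
    [0,0,0,0,0,5,0],
  ],
)

```text
clock: 3.3
position: [0.4272, 0.3529, 0.2087]
eef_rot: [[0.0, 0.998, 0.071], [0.0, 0.071, -0.998], [-1.0, 0.0, -0.0]]
ft_force: [-0.8, 0.1, -1.5]
gripper_width: 0.0077
```

```bash
python3 - <<'E'
from h import *
st(); fr=grab('side');save(fr,'s3.png',(230,80,400,290),3.5)
fr=grab('wrist');save(fr,'w3.png',s=1.4)
E
```

```text
3.3 [0.4272 0.3529 0.2087] F [-0.8218  0.0941 -1.4939] w 0.007697881756511238
[[ 0.0002  0.9975  0.0707]
 [ 0.0003  0.0707 -0.9975]
 [-1.      0.0002 -0.0003]]
[-56.6116  23.8875  15.97   105.3062  -8.1488  51.8928 -32.8488]
```

View pics/s3.png

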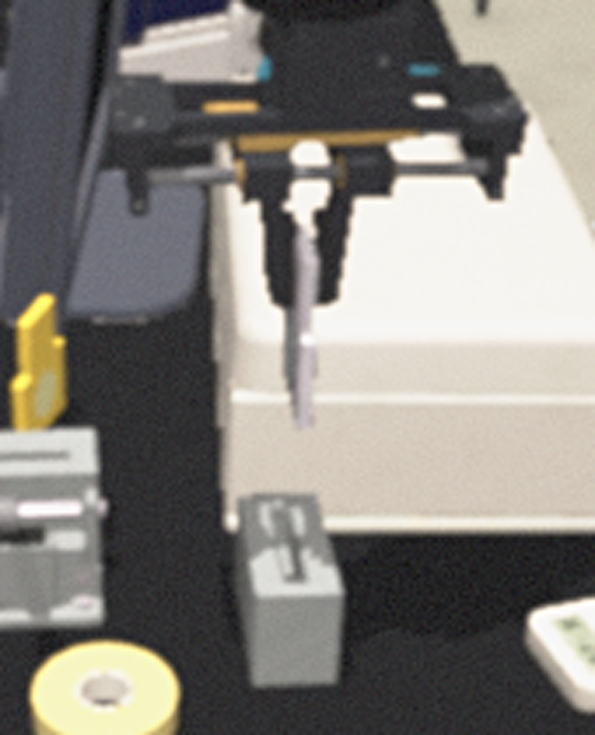

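View pics/w3.png

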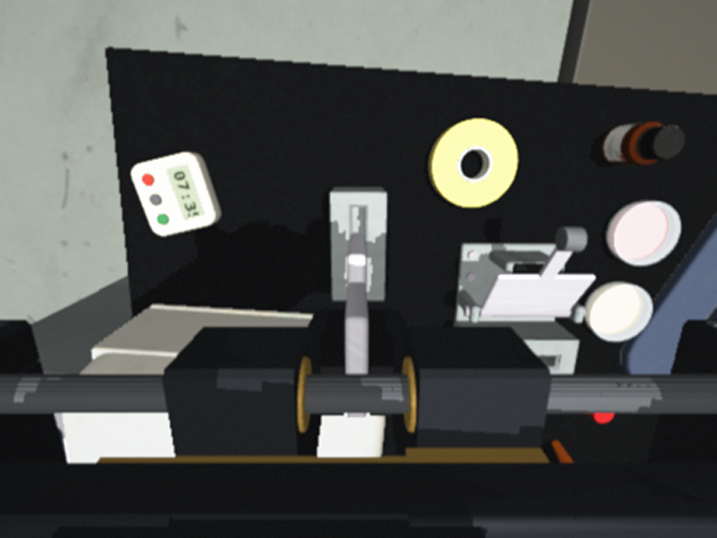

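```bash
cat > carr.py <<'E'
from h import *
import sys
o=readout.get_obs();p=np.array(o['position']);R=np.array(o['eef_rot'])
for n in('side','top','wrist'):
    fr=grab(n);np.save('/tmp/c_%s.npy'%n,fr,allow_pickle=True)
    P=cloud(fr);im=fr['pixels'].astype(int)
    L=(P-p)@R   # tool coords: x along fingers(down), y jaw, z
    k=(abs(L[...,1])<.008)&(abs(L[...,2])<.045)&(L[...,0]>-.045)&(L[...,0]<.075)&(fr['z_map']>0)
    q=L[k]*1000
    print(n,len(q))
    for a,b in((-40,-15),(-15,6),(6,20),(20,40),(40,52),(52,75)):
        s=q[(q[:,0]>a)&(q[:,0]<b)]
        if len(s)>3: print('  xt',a,b,len(s),'z rng',np.percentile(s[:,2],[1,99]),'y med',np.median(s[:,1]),'x max',np.percentile(s[:,0],99))
E
python3 carr.py
```

```text
side 513
  xt -40 -15 148 z rng [-20.8182  15.7642] y med -0.2529306247956371 x max -15.690646311759728
  xt -15 6 108 z rng [-31.5247  -7.1485] y med 0.9221323512887045 x max 5.724338362166895
  xt 6 20 68 z rng [-32.8922  19.0115] y med 2.57209537045526 x max 19.79707083460383
  xt 20 40 99 z rng [-33.8128  29.7649] y med 2.6552395785606464 x max 39.29824684397887
  xt 40 52 56 z rng [-33.0049  26.6813] y med 2.6505154154003274 x max 51.92321770412476
  xt 52 75 16 z rng [-31.9942  25.5937] y med 2.233693536842 x max 57.143975429076896
top 0
wrist 2290
  xt -40 -15 1311 z rng [-18.3421  20.2436] y med 0.15615570094065762 x max -15.678576550250318
  xt -15 6 332 z rng [-25.5991  -7.1697] y med 0.19489750792073057 x max 5.958859678853363
  xt 6 20 310 z rng [-30.3315 -17.4989] y med -0.37059424544646546 x max 18.914265066787152
  xt 20 40 79 z rng [-30.2597 -11.6196] y med 0.25411387716846334 x max 39.757149765917525
  xt 40 52 31 z rng [-30.2957 -28.1742] y med -0.4376855181544989 x max 50.951342732278114
  xt 52 75 11 z rng [-30.249  -29.4117] y med 0.31312225271058325 x max 55.456032541203335
```

```bash
python3 - <<'E'
from h import *
fr=np.load('/tmp/c_side.npy',allow_pickle=True).item();o=readout.get_obs();p=np.array(o['position']);R=np.array(o['eef_rot'])
im=cv2.resize(fr['pixels'][120:215,285:345,::-1],None,fx=8,fy=8,interpolation=cv2.INTER_CUBIC)
for xt in(-33,-10,6,20,40,57):
    for yt in(-4,4):
        u=proj(fr,p+R@np.array([xt,yt,(-20 if xt<5 else -32)])/1000);print(xt,yt,u)
        cv2.circle(im,(int((u[0]-285+.5)*8),int((u[1]-120+.5)*8)),3,(0,0,255),-1)
cv2.imwrite('pics/s4.png',im)
fr=np.load('/tmp/c_wrist.npy',allow_pickle=True).item()
im=cv2.resize(fr['pixels'][110:320,190:320,::-1],None,fx=4,fy=4,interpolation=cv2.INTER_CUBIC)[:600]
M=np.array(fr['mount']);Mi=np.linalg.inv(M)
for xt in(-33,-10,6,20,40,57):
    for yt in(-4,4):
      for zt in ((-20,20) if xt<5 else (-32,)):
        c=Mi[:3,:3]@(np.array([xt,yt,zt])/1000)+Mi[:3,3];u=np.array([c[0]/c[2]*f(fr)+fr['cx'],c[1]/c[2]*f(fr)+fr['cy']]);print(xt,yt,zt,u)
        cv2.circle(im,(int((u[0]-190+.5)*4),int((u[1]-110+.5)*4)),3,(0,0,255),-1)
cv2.imwrite('pics/w4.png',im)
E
```

```text
-33 -4 [320.3366 154.0016]
-33 4 [315.5099 154.1702]
-10 -4 [319.6929 166.189 ]
-10 4 [314.9353 166.3567]
6 -4 [320.304  178.0219]
6 4 [315.5343 178.1914]
20 -4 [319.9148 185.1864]
20 4 [315.1865 185.3553]
40 -4 [319.3704 195.2084]
40 4 [314.6999 195.3764]
57 -4 [318.918  203.5361]
57 4 [314.2956 203.7033]
-33 -4 -20 [246.1415 224.0078]
-33 -4 20 [246.833  298.3336]
-33 4 -20 [263.6453 224.0072]
-33 4 20 [262.8905 298.3334]
-10 -4 -20 [247.4265 206.9522]
-10 -4 20 [247.9279 271.8266]
-10 4 -20 [262.2289 206.9516]
-10 4 20 [261.6826 271.8263]
6 -4 -32 [247.9743 178.3876]
6 4 -32 [261.6233 178.387 ]
20 -4 -32 [248.4919 173.2145]
20 4 -32 [261.0529 173.214 ]
40 -4 -32 [249.1029 167.1088]
40 4 -32 [260.3797 167.1083]
57 -4 -32 [249.5318 162.8221]
57 4 -32 [259.907  162.8216]
```

View pics/s4.png

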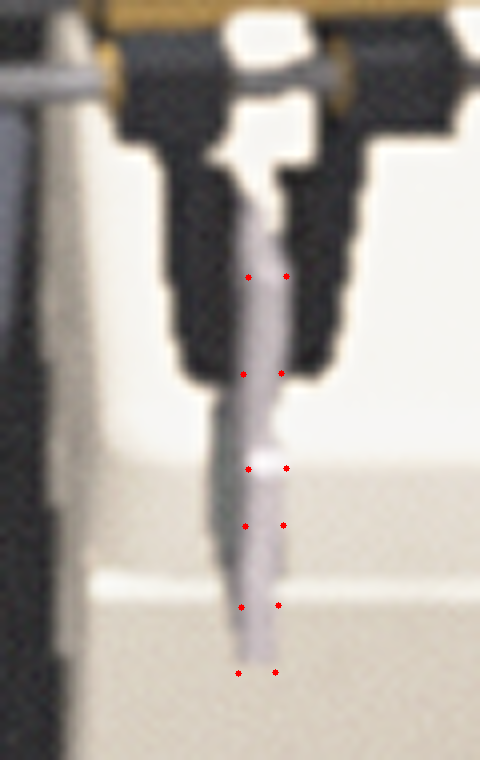

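View pics/w4.png

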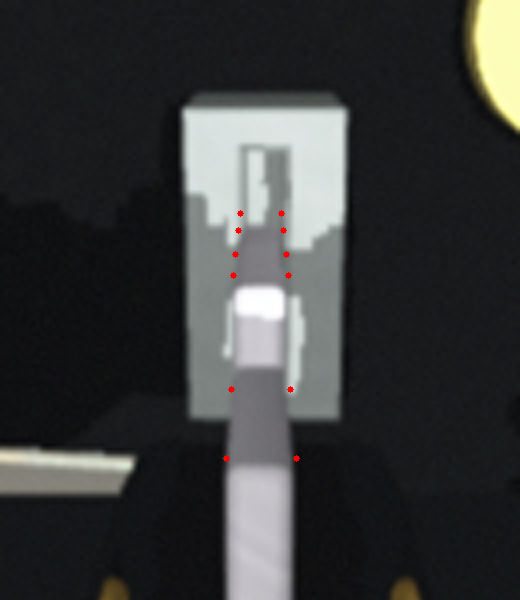

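The carrier hangs straight in the jaws, with its centre about 2 mm along tool +z. I'm carrying it to above the slot while turning about 90°.

Emit:
jog_arm(
  increments=[
    [0,0,8,1,-0.5,1,0],
    [0,0,16,3,-1.5,2,0],
    [0,0,24,5,-2.5,2,0],
    [0,0,32,7,-3.5,2,0],
    [0,0,40,8,-4.5,2,0],
  ],
)

```text
clock: 4.05
position: [0.5088, 0.3068, 0.2281]
eef_rot: [[0.0, 0.716, 0.698], [-0.001, 0.698, -0.716], [-1.0, -0.0, 0.001]]
ft_force: [0.0, -0.4, -0.3]
gripper_width: 0.0078
```

Emit:
jog_arm(
  increments=[
    [0,0,8,1,-1,0,0],
    [0,0,16,3,-2,0,0],
    [0,0,24,4,-3,0,0],
    [0,0,32,5.5,-4,0,0],
    [0,0,40,7,-5,0,0],
  ],
)

```text
clock: 4.55
position: [0.5775, 0.2573, 0.2279]
eef_rot: [[-0.001, 0.098, 0.995], [-0.001, 0.995, -0.098], [-1.0, -0.001, -0.001]]
ft_force: [-0.8, 1.8, -0.3]
gripper_width: 0.0083
```

Emit:
jog_arm(
  increments=[
    [0,0,8,0.3,-0.5,0,0],
    [0,0,9.8,0.3,-0.6,0,0],
    [0,0,9.8,0.3,-0.6,0,0],
    [0,0,9.8,0.3,-0.6,0,0],
  ],
)

```text
clock: 4.95
position: [0.5797, 0.2525, 0.2284]
eef_rot: [[-0.001, -0.065, 0.998], [0.0, 0.998, 0.065], [-1.0, 0.0, -0.001]]
ft_force: [0.3, 0.1, -0.7]
gripper_width: 0.0077
```

Emit:
jog_arm(
  increments=[
    [0,0,0,0.1,0,-2,0],
    [0,0,0,0.1,0,-5,0],
    [0,0,0,0.1,0,-8,0],
    [0,0,0,0.1,0,-9,0],
    [0,0,0,0.1,0,-9,0],
  ],
)

```text
clock: 5.45
position: [0.58, 0.252, 0.1375]
eef_rot: [[-0.003, -0.067, 0.998], [-0.001, 0.998, 0.067], [-1.0, -0.001, -0.003]]
ft_force: [-0.4, 0.7, -0.6]
gripper_width: 0.008
```

```bash
python3 - <<'E'
from h import *
st(); o=readout.get_obs();p=np.array(o['position']);R=np.array(o['eef_rot'])
for n,b,s in(('side',(190,110,310,270),4),('wrist',(170,120,340,270),4.5)):
    fr=grab(n);np.save('/tmp/d_%s.npy'%n,fr,allow_pickle=True);save(fr,n+'5.png',b,s)
E
```

```text
5.45 [0.58   0.252  0.1375] F [-0.4265  0.7304 -0.6498] w 0.007989621744572599
[[-0.0027 -0.067   0.9977]
 [-0.0013  0.9978  0.067 ]
 [-1.     -0.0011 -0.0028]]
[-26.5915  35.7815  -1.3703  95.1018   1.0462  49.3002  65.4553]
```

View pics/side5.png

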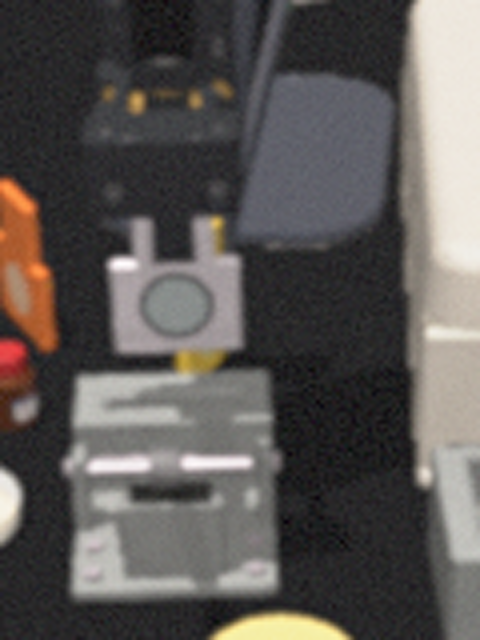

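View pics/wrist5.png

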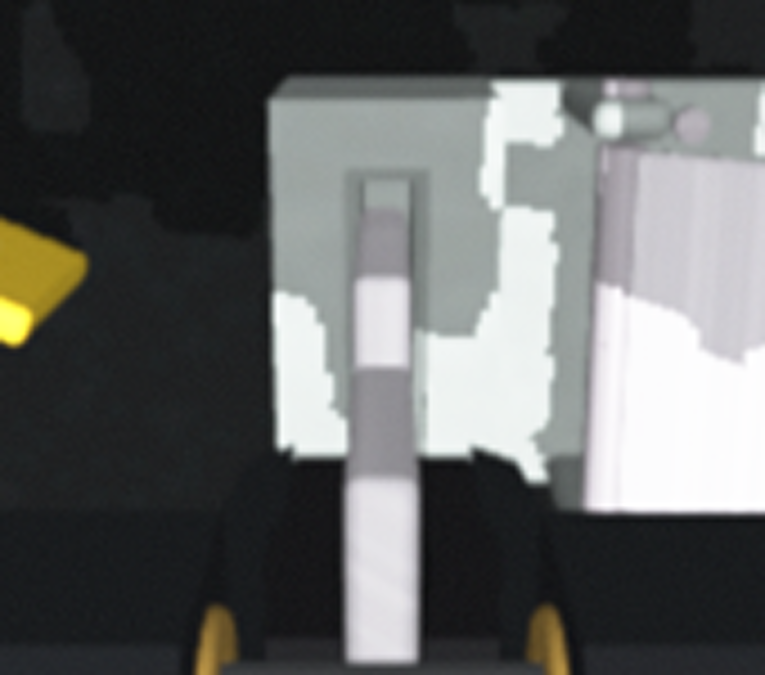

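```bash
python3 - <<'E'
from h import *
o=readout.get_obs();p=np.array(o['position']);R=np.array(o['eef_rot'])
s=np.load('/tmp/d_side.npy',allow_pickle=True).item();w=np.load('/tmp/d_wrist.npy',allow_pickle=True).item()
S=lambda x,y:(x/4+190-.5+.125,y/4+110-.375); W=lambda x,y:(x/4.5+170-.4,y/4.5+120-.4)
def pl(fr,uv,y): 
    a,d=ray(fr,*uv);return a+d*(y-a[1])/d[1]
print('side carrier (plane y=.256)')
for q in((113,353),(243,351),(109,270),(242,257)): print(q,pl(s,S(*q),.256))
print('side block top z=.05')
for q in((80,373),(271,370),(73,430),(274,427)): print(q,onz(s,*S(*q),.05))
print('side slot'); 
for q in((107,405),(240,383)): print(q,onz(s,*S(*q),.05))
print('wrist, in tool coords mm')
for nm,q,z in(('slotfarL',(347,172),.05),('slotfarR',(428,172),.05),('slotL',(350,330),.05),('slotR',(425,330),.05),('blkL',(269,98),.05),('blkL2',(276,450),.05),('bot',(364,211),p[2]-.0575),('botR',(409,211),p[2]-.0575),('shL',(358,277),p[2]-.0057),('shR',(408,277),p[2]-.0057)):
    X=onz(w,*W(*q),z);print(nm,X*1000,R.T@(X-p)*1000)
E
```

```text
side carrier (plane y=.256)
(113, 353) [0.6131 0.256  0.0801]
(243, 351) [0.5466 0.256  0.0816]
(109, 270) [0.6122 0.256  0.1291]
(242, 257) [0.5457 0.256  0.1366]
side block top z=.05
(80, 373) [0.6353 0.2286 0.05  ]
(271, 370) [0.5339 0.225  0.05  ]
(73, 430) [0.6327 0.2816 0.05  ]
(274, 427) [0.5307 0.2781 0.05  ]
side slot
(107, 405) [0.6178 0.2588 0.05  ]
(240, 383) [0.5498 0.2377 0.05  ]
wrist, in tool coords mm
slotfarL [549.3378 241.7285  50.    ] [ 89.9151  -8.6244 -33.4173]
slotfarR [548.2689 257.6871  50.    ] [ 89.9255   7.37   -33.4179]
slotL [581.8148 244.2599  50.    ] [89.9669 -8.2679 -0.8438]
slotR [580.7878 259.5935  50.    ] [89.9769  7.1    -0.8443]
blkL [535.9187 225.7667  50.    ] [ 89.8824 -23.6542 -47.8725]
blkL2 [609.2405 230.2593  50.    ] [ 89.9984 -24.0691  25.5855]
bot [550.5691 245.6371  82.4735] [ 57.4465  -4.7857 -31.8763]
botR [550.053  253.3432  82.4735] [ 57.4515   2.9377 -31.8766]
shL [549.1604 245.5156 134.2735] [  5.6443  -4.779  -33.208 ]
shR [548.7274 251.9792 134.2735] [  5.6485   1.6991 -33.2082]
```

The carrier is parallel to the slot and centred across it in the wrist view (slot centre px ≈ 256,158). Both the side and wrist views put it about 3 mm short along world +x. I'm correcting that and lowering.

Emit:
jog_arm(
  increments=[
    [0,0,0,0.28,0,0,0],
    [0,0,0,0.28,0,-1,0],
    [0,0,0,0.28,0,-2,0],
    [0,0,0,0.28,0,-2.8,0],
    [0,0,0,0.28,0,-3.3,0],
  ],
)

```text
clock: 6.05
position: [0.5842, 0.2521, 0.1052]
eef_rot: [[0.0, -0.067, 0.998], [0.0, 0.998, 0.067], [-1.0, 0.0, 0.0]]
ft_force: [-0.7, 0.1, 0.0]
gripper_width: 0.0077
```

Emit:
jog_arm(
  increments=[
    [0,0,0,0,0,-0.3,0],
    [0,0,0,0,0,-0.6,0],
    [0,0,0,0,0,-0.9,0],
    [0,0,0,0,0,-0.9,0],
  ],
)

```text
clock: 6.45
position: [0.5838, 0.2519, 0.0962]
eef_rot: [[-0.001, -0.067, 0.998], [-0.0, 0.998, 0.067], [-1.0, -0.0, -0.001]]
ft_force: [-0.3, -0.2, -0.3]
gripper_width: 0.0078
```

Emit:
jog_arm(
  increments=[
    [0,0,0,0,0,-0.5,0],
    [0,0,0,0,0,-1,0],
    [0,0,0,0,0,-1.5,0],
    [0,0,0,0,0,-2,0],
    [0,0,0,0,0,-2.3,0],
  ],
)

```text
clock: 6.95
position: [0.5839, 0.2519, 0.0731]
eef_rot: [[-0.0, -0.067, 0.998], [-0.0, 0.998, 0.067], [-1.0, -0.0, -0.0]]
ft_force: [0.0, 1.0, 0.3]
gripper_width: 0.0077
```

Emit:
jog_arm(
  increments=[
    [0,0,0,0,0,-0.2,0],
    [0,0,0,0,0,-0.4,0],
    [0,0,0,0,0,-0.6,0],
    [0,0,0,0,0,-0.6,0],
  ],
)

```text
clock: 7.35
position: [0.5844, 0.252, 0.0678]
eef_rot: [[0.001, -0.067, 0.998], [0.0, 0.998, 0.067], [-1.0, 0.0, 0.001]]
ft_force: [0.9, 1.8, -0.3]
gripper_width: 0.008
```

Emit:
jog_arm(
  increments=[
    [0,0,0,0,0,-0.1,0],
    [0,0,0,0,0,-0.2,0],
    [0,0,0,0,0,-0.3,0],
    [0,0,0,0,0,-0.3,0],
  ],
)

```text
clock: 7.75
position: [0.5846, 0.2523, 0.0676]
eef_rot: [[0.001, -0.067, 0.998], [0.001, 0.998, 0.067], [-1.0, 0.001, 0.001]]
ft_force: [-6.8, -2.7, 21.5]
gripper_width: 0.0081
```

```bash
python3 - <<'E'
from h import *
st()
fr=grab('side');save(fr,'side6.png',(190,110,310,270),4)
E
```

```text
7.75 [0.5846 0.2523 0.0676] F [-6.7502 -2.6549 21.5278] w 0.008089229332420162
[[ 0.0009 -0.067   0.9978]
 [ 0.0006  0.9978  0.067 ]
 [-1.      0.0006  0.0009]]
[-26.4423  41.5905  -1.3509  96.0864   1.3204  42.2757  65.4137]
```

View pics/side6.png

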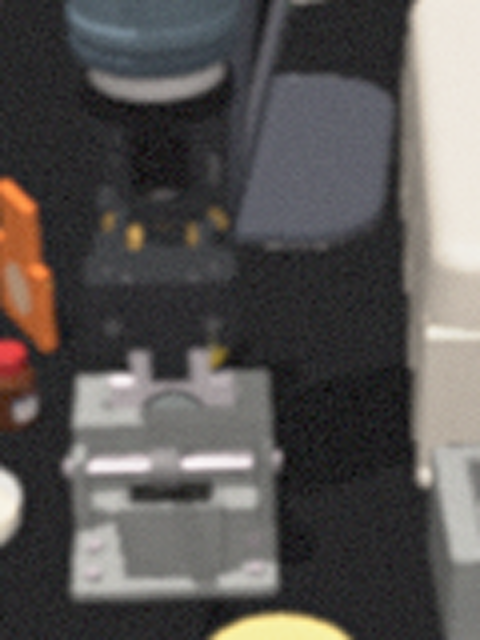

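It hit a firm stop at TCP z = 0.0676, which puts the lower edge at about 10 mm, i.e. the slot floor. The shoulders sit just above the block in the side view (px ≈ 233,206). Next I unload and release.

Emit:
jog_arm(
  increments=[
    [0,0,0,0,0,0.25,0],
    [0,0,0,0,0,0.25,0.8],
    [0,0,0,0,0,0.25,1.5],
    [0,0,0,0,0,0.25,2.4],
    [0,0,0,0,0,0.25,2.4],
  ],
)

```text
clock: 8.3
position: [0.5839, 0.2514, 0.0667]
eef_rot: [[-0.001, -0.067, 0.998], [-0.001, 0.998, 0.067], [-1.0, -0.001, -0.001]]
ft_force: [0.1, -0.4, -0.4]
gripper_width: 0.0239
```

Emit:
jog_arm(
  increments=[
    [0,0,0,0,0,0.5,2.4],
    [0,0,0,0,0,2,2.4],
    [0,0,0,0,0,5,2.4],
    [0,0,0,0,0,9,2.4],
    [0,0,0,0,0,13,2.4],
  ],
)

```text
clock: 8.8
position: [0.584, 0.2517, 0.1997]
eef_rot: [[0.0, -0.067, 0.998], [0.0, 0.998, 0.067], [-1.0, 0.0, 0.0]]
ft_force: [0.8, -0.0, 0.3]
gripper_width: 0.0242
```

```bash
python3 - <<'E'
from h import *
st()
fr=grab('side');save(fr,'side7.png',(190,110,310,270),4);np.save('/tmp/e_side.npy',fr,allow_pickle=True)
P=cloud(fr);Q=P[190:216,212:256].reshape(-1,3);k=(abs(Q[:,1]-.252)<.02)&(Q[:,2]>.055)&(Q[:,2]<.12);print(k.sum(),np.percentile(Q[k],[1,99],axis=0))
fr=grab('wrist');save(fr,'wrist7.png',s=1.4);np.save('/tmp/e_wrist.npy',fr,allow_pickle=True)
E
```

```text
8.8 [0.584  0.2517 0.1997] F [ 0.8111 -0.0185  0.3313] w 0.02416296596042725
[[ 0.0003 -0.067   0.9978]
 [ 0.0001  0.9978  0.067 ]
 [-1.      0.0001  0.0003]]
[-26.4593  31.6906  -1.2976  92.3585   0.8266  55.9404  65.8149]
424 [[0.554  0.2507 0.0551]
 [0.6134 0.26   0.0997]]
```

View pics/side7.png

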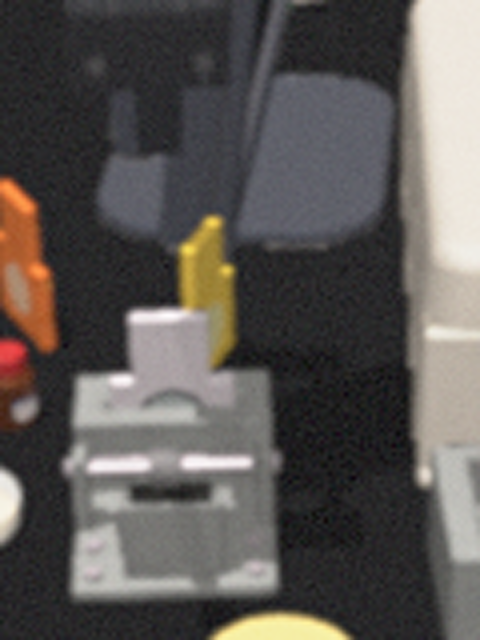

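View pics/wrist7.png

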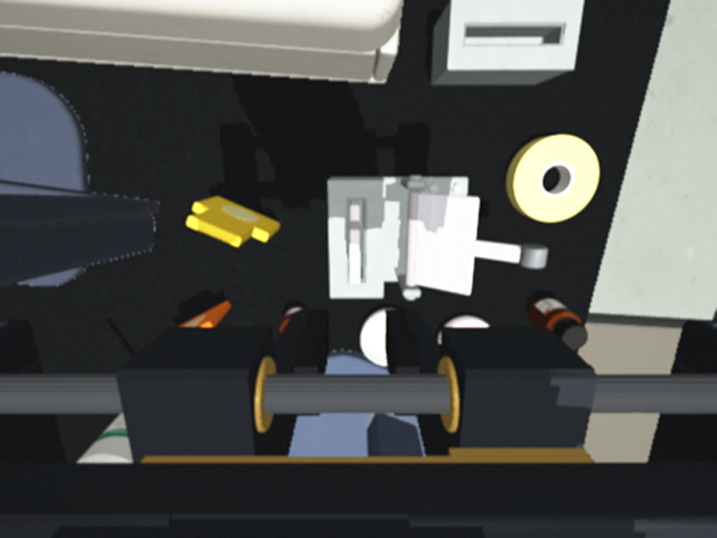

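The carrier stands home, with its top at z = 0.0997 against 0.100 expected (side px ≈ 232,205). Next is the knob, at wrist px ≈ 381,183. I'm turning the jaws to lie along the hinge and moving over it.

Emit:
jog_arm(
  increments=[
    [0,0,-8,0,1,0.5,3],
    [0,0,-16,0,3,1,4],
    [0,0,-24,-0.5,5,1,4],
    [0,0,-32,-0.5,7,1,4],
    [0,0,-40,-1,8,1,4],
  ],
)

```text
clock: 9.4
position: [0.5737, 0.3341, 0.2078]
eef_rot: [[0.0, 0.593, 0.805], [0.001, 0.805, -0.593], [-1.0, 0.001, -0.001]]
ft_force: [0.0, 0.1, 0.0]
gripper_width: 0.04
```

Emit:
jog_arm(
  increments=[
    [0,0,-8,0,1,0,4],
    [0,0,-16,0,2,0,4],
    [0,0,-24,0,3.5,0,4],
    [0,0,-32,0,4.6,0,4],
    [0,0,-40,0,4.6,0,4],
  ],
)

```text
clock: 9.9
position: [0.5732, 0.3803, 0.2076]
eef_rot: [[-0.0, 0.972, 0.236], [0.002, 0.236, -0.972], [-1.0, 0.0, -0.002]]
ft_force: [-0.5, -0.1, 0.3]
gripper_width: 0.0396
```

Emit:
jog_arm(
  increments=[
    [0,0,-8,0,0,-1,4],
    [0,0,-10,0,0,-3,4],
    [0,0,-10,0,0,-5,4],
    [0,0,-10,0,0,-5,4],
  ],
)

```text
clock: 10.3
position: [0.5722, 0.3771, 0.1548]
eef_rot: [[-0.004, 0.998, 0.067], [-0.003, 0.067, -0.998], [-1.0, -0.004, 0.002]]
ft_force: [-0.5, 0.3, 0.5]
gripper_width: 0.0402
```

```bash
python3 - <<'E'
from h import *
st();o=readout.get_obs();p=np.array(o['position']);R=np.array(o['eef_rot'])
fr=grab('wrist');save(fr,'wrist8.png',s=1.4);np.save('/tmp/f_wrist.npy',fr,allow_pickle=True)
kn=[.574,.378,.0965]
print(proj(fr,kn)*1.4, R.T@(np.array(kn)-p))
fr=grab('side');save(fr,'side8.png',(190,110,310,270),4)
E
```

```text
10.3 [0.5722 0.3771 0.1548] F [-0.4807  0.2588  0.5438] w 0.04017733190973906
[[-0.0042  0.9977  0.0675]
 [-0.0027  0.0675 -0.9977]
 [-1.     -0.0044  0.0024]]
[-48.9139  40.4752  18.3322  86.4636 -14.3304  55.6693 -22.6404]
[360.2892 280.7427] [ 0.0583  0.0021 -0.0009]
```

View pics/wrist8.png

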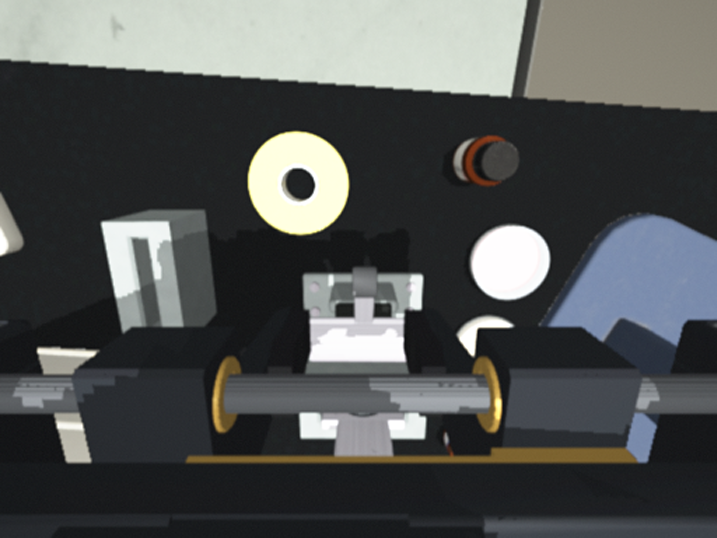

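View pics/side8.png

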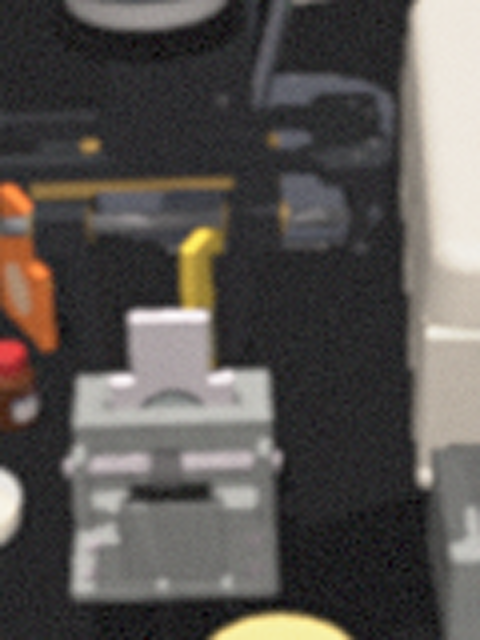

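The wrist view shows the knob at px ≈ 260,200, against (257,200) predicted, so x is about 0.576. I'm descending around it with the jaws open.

Emit:
jog_arm(
  increments=[
    [0,0,0,0.33,0.1,-2,4],
    [0,0,0,0.33,0.1,-4,4],
    [0,0,0,0.33,0.1,-6,4],
    [0,0,0,0.33,0.1,-7.5,4],
    [0,0,0,0.33,0.1,-7.7,4],
  ],
)

```text
clock: 10.9
position: [0.5764, 0.3782, 0.0782]
eef_rot: [[-0.003, 0.998, 0.067], [-0.002, 0.067, -0.998], [-1.0, -0.003, 0.002]]
ft_force: [-0.6, 0.8, 0.3]
gripper_width: 0.0398
```

```bash
python3 - <<'E'
from h import *
st();o=readout.get_obs();p=np.array(o['position']);R=np.array(o['eef_rot'])
fr=grab('wrist');save(fr,'wrist9.png',(130,150,390,330),3);np.save('/tmp/f_wrist.npy',fr,allow_pickle=True)
P=cloud(fr);L=(P-p)@R*1000;k=(L[...,0]>-35)&(L[...,0]<0)&(abs(L[...,1])<12)&(abs(L[...,2])<20);q=L[k];print(len(q),np.percentile(q,[2,50,98],axis=0))
E
```

```text
10.9 [0.5764 0.3782 0.0782] F [-0.6454  0.8354  0.3277] w 0.03984730759217111
[[-0.0025  0.9977  0.0671]
 [-0.0017  0.0671 -0.9977]
 [-1.     -0.0026  0.0015]]
[-47.6898  46.2088  16.6667  87.6426 -16.0097  48.6822 -21.3751]
927 [[-26.8942  -6.9814  -8.3384]
 [-24.7633  -0.4255  -3.3061]
 [ -9.9469   6.1357  16.1939]]
```

View pics/wrist9.png

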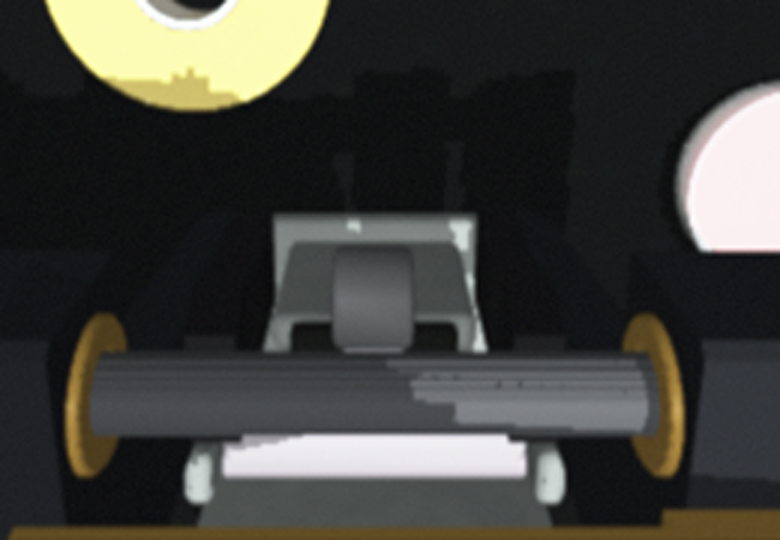

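The knob (wrist px ≈ 254,249) is centred between the jaws at grasp depth. Closing now.

Emit:
jog_arm(
  increments=[
    [0,0,0,0,0,0,2.4],
    [0,0,0,0,0,0,1.6],
    [0,0,0,0,0,0,0.8],
    [0,0,0,0,0,0,0],
    [0,0,0,0,0,0,0],
  ],
)

```text
clock: 11.45
position: [0.5764, 0.3792, 0.081]
eef_rot: [[-0.002, 0.998, 0.068], [0.0, 0.068, -0.998], [-1.0, -0.002, -0.0]]
ft_force: [-4.8, -1.7, 5.0]
gripper_width: 0.0134
```

Emit:
jog_arm(
  increments=[
    [0,0,0,0.04,-0.58,0.75,0],
    [0,0,0,0.08,-1.24,1.44,0],
    [0,0,0,0.13,-1.96,2.06,0],
    [0,0,0,0.18,-2.74,2.6,0],
    [0,0,0,0.18,-2.74,2.6,0],
  ],
)

```text
clock: 11.95
position: [0.5783, 0.3508, 0.1075]
eef_rot: [[-0.002, 0.998, 0.066], [0.001, 0.066, -0.998], [-1.0, -0.002, -0.001]]
ft_force: [-4.8, 2.3, 1.6]
gripper_width: 0.0141
```

```bash
python3 - <<'E'
from h import *
st()
fr=grab('side');save(fr,'side10.png',(190,110,310,270),4)
fr=grab('wrist');save(fr,'wrist10.png',(130,150,390,330),3)
E
```

```text
11.95 [0.5783 0.3508 0.1075] F [-4.7953  2.268   1.5861] w 0.014086518453450683
[[-0.0019  0.9978  0.0661]
 [ 0.0008  0.0661 -0.9978]
 [-1.     -0.0019 -0.001 ]]
[-46.287   42.8408  17.2484  89.5037 -15.3781  50.0665 -19.6448]
```

View pics/side10.png

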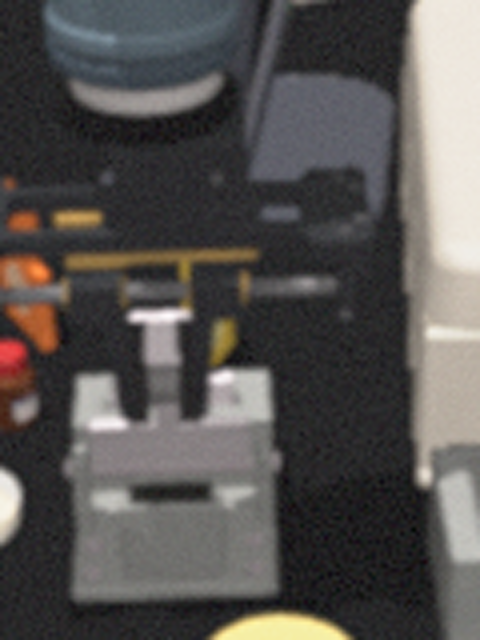

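View pics/wrist10.png

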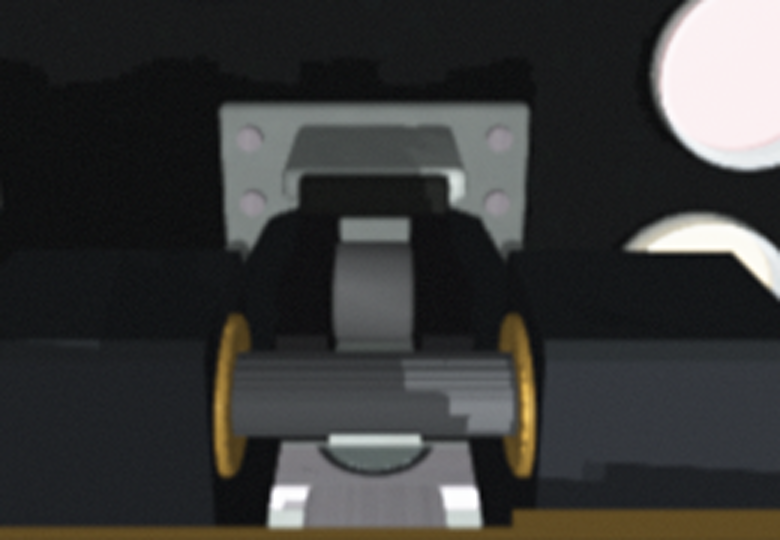

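The jaws hold the knob (wrist px ≈ 254,249) and the flap is lifting with small forces. I'll continue along the arc.

Emit:
jog_arm(
  increments=[
    [0,0,0,0.05,-0.83,0.47,0],
    [0,0,0,0.11,-1.7,0.84,0],
    [0,0,0,0.17,-2.6,1.13,0],
    [0,0,0,0.24,-3.52,1.33,0],
    [0,0,0,0.24,-3.52,1.33,0],
  ],
)

```text
clock: 12.55
position: [0.5808, 0.3138, 0.1205]
eef_rot: [[-0.002, 0.998, 0.065], [-0.001, 0.065, -0.998], [-1.0, -0.003, 0.001]]
ft_force: [-6.2, 1.8, 2.3]
gripper_width: 0.0134
```

```bash
python3 - <<'E'
from h import *
st()
fr=grab('side');save(fr,'side11.png',(190,110,310,270),4)
fr=grab('wrist');save(fr,'wrist11.png',(130,150,390,330),3)
E
```

```text
12.55 [0.5808 0.3138 0.1205] F [-6.2101  1.8272  2.3241] w 0.01340776208435489
[[-0.0025  0.9979  0.0649]
 [-0.0009  0.0649 -0.9979]
 [-1.     -0.0025  0.0007]]
[-44.0642  40.5202  17.6068  91.8993 -14.8914  50.0493 -17.0618]
```

View pics/side11.png

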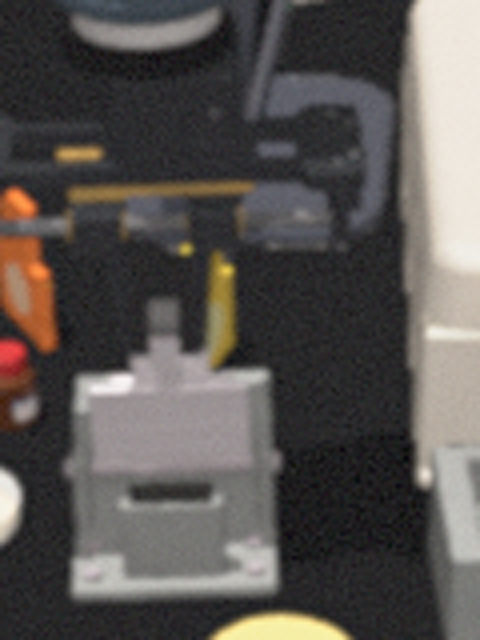

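View pics/wrist11.png

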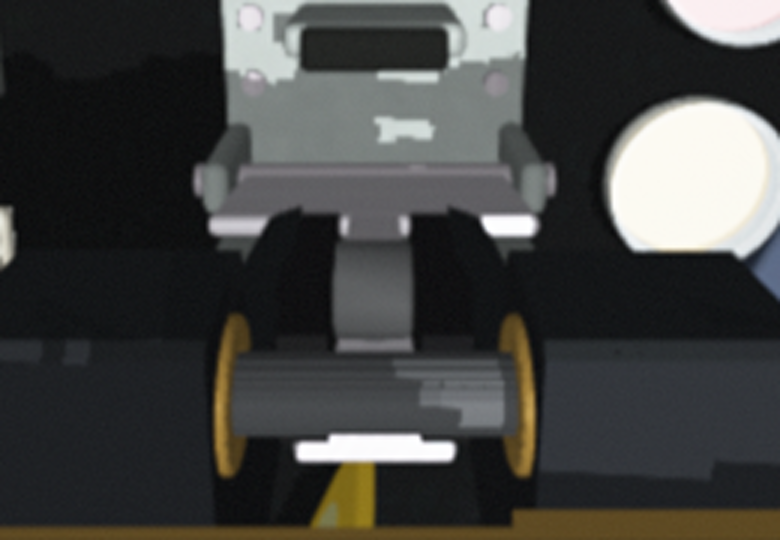

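```bash
python3 - <<'E'
from h import *
from scipy.optimize import fsolve
c,s=np.cos(np.radians(93.85)),np.sin(np.radians(93.85))
p=np.array([[.5764,.3792,.081],[.5783,.3508,.1075],[.5808,.3138,.1205]])
q=np.c_[p[:,0]*c+p[:,1]*s,p[:,2]]
for i,j in((0,1),(0,2),(1,2)):
    r=fsolve(lambda h:[np.hypot(*(q[i]-h))-.095,np.hypot(*(q[j]-h))-.095],[.26,.023]);print(i,j,r,[np.arctan2(a[0]-r[0],a[1]-r[1]) for a in q])
print('cam hinge u',.5823*c+.2521*s+.048)
E
```

```text
0 1 [0.262  0.0262] [np.float64(0.955830166873691), np.float64(0.5435497043550002), np.float64(0.1270574310890819)]
0 2 [0.262  0.0263] [np.float64(0.9568985695839808), np.float64(0.5445287754919788), np.float64(0.12777901652209447)]
1 2 [0.2619 0.0263] [np.float64(0.9576130095590688), np.float64(0.5454962833844014), np.float64(0.1288368374993535)]
cam hinge u 0.26043276133518833
```

A circle fit through the three TCP positions gives the hinge centre at u = 0.262 and a start angle of 0.957 rad, against 0.96 given. The flap is now at about 0.128 rad, so 12.3 mm remain.

Emit:
jog_arm(
  increments=[
    [0,0,0,0.03,-0.5,0.04,0],
    [0,0,0,0.06,-0.9,0.07,0],
    [0,0,0,0.08,-1.23,0.08,0],
    [0,0,0,0.08,-1.23,0.08,0],
    [0,0,0,0.08,-1.23,0.08,0],
  ],
)

```text
clock: 13.15
position: [0.5816, 0.3028, 0.1212]
eef_rot: [[-0.002, 0.998, 0.066], [-0.0, 0.066, -0.998], [-1.0, -0.002, 0.0]]
ft_force: [-6.7, 1.1, 4.0]
gripper_width: 0.0137
```

```bash
python3 - <<'E'
from h import *
st();o=readout.get_obs();p=np.array(o['position'])
c,s=np.cos(np.radians(93.85)),np.sin(np.radians(93.85));print('theta',np.arcsin((p[0]*c+p[1]*s-.2620)/.095))
fr=grab('side');save(fr,'side12.png',(190,110,310,270),4)
w=grab('wrist');save(w,'wrist12.png',(130,130,390,330),3)
# flap plate from side depth: pts in holder coords
P=cloud(fr);H=np.array([.5823,.2521,0]);xh=np.array([c,s,0]);yh=np.array([-s,c,0])
D=P-H;L=np.stack([D@xh,D@yh,P[...,2]],-1)*1000
for nm,F,M in(('side',fr,L),):
    for z0 in range(44,95,6):
        k=(abs(M[...,1])<36)&(M[...,0]>30)&(M[...,0]<65)&(M[...,2]>z0)&(M[...,2]<z0+6)
        print(nm,z0,k.sum(),np.median(M[k],axis=0) if k.sum() else '')
t=grab('top');save(t,'top12.png',s=1.5)
E
```

```text
13.15 [0.5816 0.3028 0.1212] F [-6.6542  1.0504  3.9769] w 0.013721743919661931
[[-0.002   0.9978  0.0663]
 [-0.0003  0.0663 -0.9978]
 [-1.     -0.002   0.0001]]
[-43.2724  40.0516  17.5838  92.673  -14.8264  49.6861 -16.0978]
theta 0.010915410484230314
side 44 121 [52.436   0.876  46.5021]
side 50 85 [51.5548 -2.9848 52.7378]
side 56 83 [52.0239  1.3144 58.9908]
side 62 90 [52.3732 -1.374  64.7883]
side 68 101 [52.2484  1.9186 71.1001]
side 74 89 [52.2799 -1.8276 76.9325]
side 80 92 [52.2669  1.366  82.7709]
side 86 88 [52.618   0.6549 88.3509]
side 92 98 [52.5606 -0.0492 94.5235]
```

View pics/side12.png

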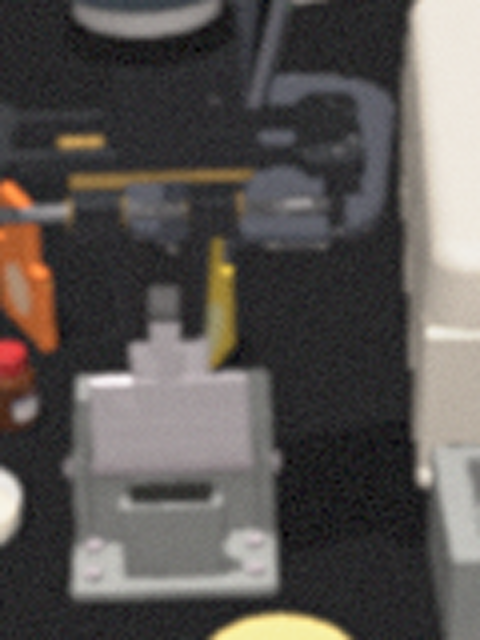

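View pics/wrist12.png

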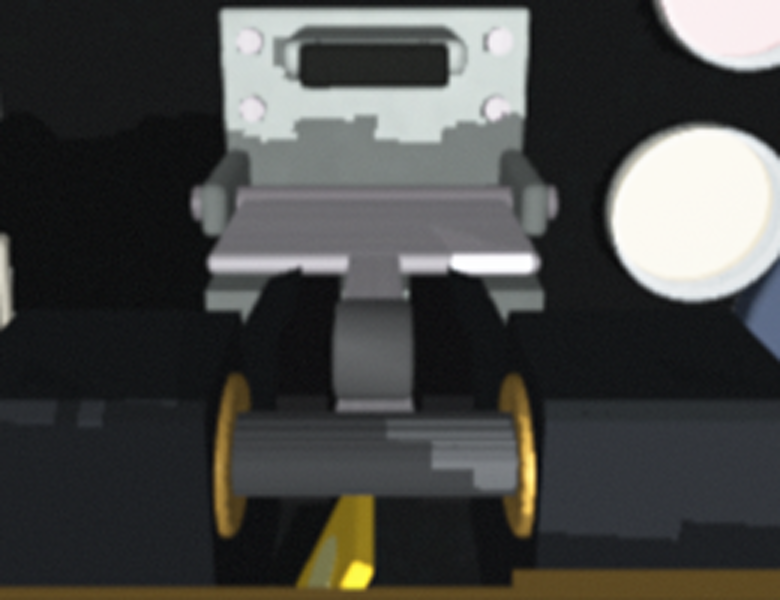

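View pics/top12.png

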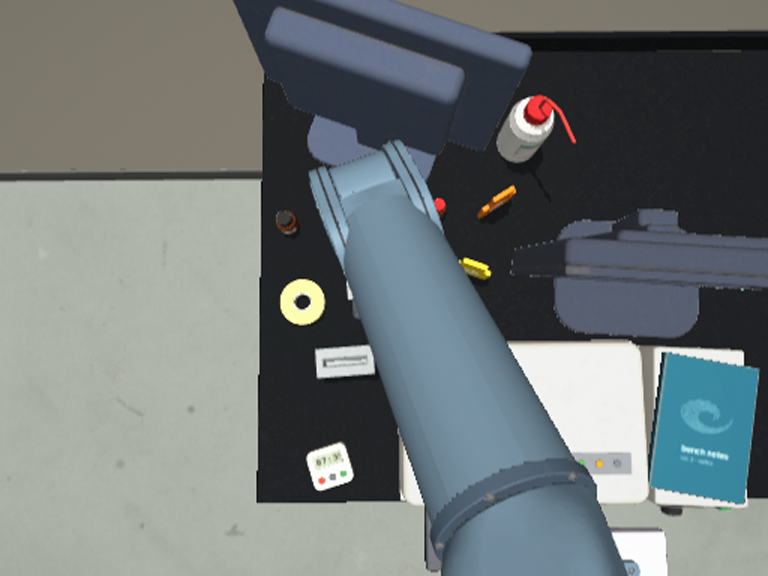

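By TCP the flap stands at 0.011 rad. The side depth of the plate face agrees, at about +0.01 rad (face at 52.0 to 52.5 mm over the plate's height). I'll make a last 1 mm trim and recheck.

Emit:
jog_arm(
  increments=[
    [0,0,0,0,-0.05,0,0],
    [0,0,0,0,-0.1,0,0],
    [0,0,0,0,-0.1,0,0],
    [0,0,0,0,-0.1,0,0],
    [0,0,0,0,-0.1,0,0],
  ],
)

```text
clock: 13.8
position: [0.5817, 0.3021, 0.1212]
eef_rot: [[-0.002, 0.998, 0.066], [0.0, 0.066, -0.998], [-1.0, -0.002, -0.0]]
ft_force: [-6.8, 1.8, 3.7]
gripper_width: 0.0134
```

```bash
python3 - <<'E'
from h import *
st();o=readout.get_obs();p=np.array(o['position']);print('qd',np.abs(o['qd']).max())
c,s=np.cos(np.radians(93.85)),np.sin(np.radians(93.85));print('theta',np.arcsin((p[0]*c+p[1]*s-.2620)/.095))
fr=grab('side')
P=cloud(fr);H=np.array([.5823,.2521,0]);xh=np.array([c,s,0]);yh=np.array([-s,c,0])
D=P-H;M=np.stack([D@xh,D@yh,P[...,2]],-1)*1000
k=(abs(M[...,1])<36)&(M[...,0]>44)&(M[...,0]<60)&(M[...,2]>50)&(M[...,2]<93);print('slope',np.polyfit(M[k][:,2],M[k][:,0],1))
k=(abs(M[...,1])<36)&(M[...,0]>-10)&(M[...,0]<15)&(M[...,2]>80)&(M[...,2]<120);print('carrier top',k.sum(),np.percentile(M[k],[1,99],axis=0))
E
```

```text
13.8 [0.5817 0.3021 0.1212] F [-6.8238  1.8186  3.7043] w 0.013400883263889843
[[-0.0018  0.9978  0.0665]
 [ 0.0001  0.0665 -0.9978]
 [-1.     -0.0017 -0.0002]]
[-43.2132  40.0182  17.5715  92.7314 -14.8314  49.6395 -16.0216]
qd 0.12366782435144405
theta 0.0040215826107809155
slope [ 0.0176 50.8818]
carrier top 47 [[  0.0546 -20.4497  80.084 ]
 [  6.7047  18.5036  90.8748]]
```

```bash
python3 - <<'E'
from h import *
print(ctrl.finish_job())
E
```

```text
the job is handed in; nothing more can be done
None
```

I moved the aluminium carrier from the parking block into the holder slot and let go of it. I then swung the flap up by its knob and handed the job in at about 13.9 s, with the gripper still holding the flap upright.

- **Carrier:** it met a firm stop at the depth expected for the slot floor, with 21 N on the wrist. After release its top measured 99.7 mm above the bench, against 100 mm when fully home. At the end, with the flap hiding part of it, I could only see that it still stood in the slot.
- **Flap angle:** the fitted hinge circle gives +0.004 rad. The side camera's depth gives about +0.018 rad, so the two disagree by about 0.8°. Both put the flap within about 1° of upright, on the backward side.
- **Forces at the end:** the wrist force was about 8 N with the grip still closed on the knob. The gripper appeared to rise about 3 mm each time it closed, with 5–6 N upward, and I did not find out why.
- **Bench:** I never touched the other objects on purpose. In the last pictures those not hidden by the arm looked unmoved; I did not measure this.

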